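Load a sample bar in the screw press and clamp it by feel

TASK

Pick up the sample bar by its upright fin, slide it head first along the guide channel of the press until its head meets the back stop, and let go. Then grip the T-handle on top of the press and turn it clockwise (seen from above) until the screw clearly stiffens and the bar is firmly clamped, but stop there: overtightening crushes the sample. Leave the handle and the bar in place, and do not disturb the other things on the bench.

Things in the scene. Friction and masses are not known exactly. Their poses are not given: they have to be found in the camera images.
- press: White and grey C-frame screw press fixed to the bench. Origin on the bench straight below the screw axis; x runs from the channel's open mouth to its back stop, z up. Grey base 20 mm high, x -95 to +75, 100 wide. A 44 mm wide arm overhangs from x=-22 to +72, underside z=90, top z=120 (mm). Behind it a column.
- floor_mid (a point): Point on the channel's floor straight below the screw axis (20 mm above the press's origin), axes as the press. Two steel rails 12 mm high stand 39 mm apart (y +-19.5) from x=-60 to +25; from x=-60 out to -80 they flare to about 48 mm apart. The back stop's face is at x=+20 mm.
- foot_axis (a point): Point on the screw axis at the arm's underside (90 mm above the bench), fixed. Here hangs a round steel foot, 22 mm across, that the screw lowers; its height is set differently each time and is not reported: at the start it hangs 3 to 10.2 mm above the top of a loaded bar. A stiff spring in it makes the turning resistance rise steadily once it bears on the bar.
- sample_bar: Loose flat aluminium bar 160 x 36 x 12 mm, 0.16 to 0.3 kg, with an upright fin on its tail and a flush white round sample (18 mm) near its head. Origin: centre of its underside; x points from tail to head, z up. Sample at x=+60. When home against the stop the origin is at press x=-60 mm, the sample under the foot.
- fin (a point): Centre of the bar's grip fin: 30 mm long (along the bar's x), 14 mm wide (y), 44 mm high, from 12 to 56 mm above the bar's underside; this point is 34 mm above the underside and 58 mm behind the bar's origin; axes as the bar.
- bar_head (a point): Centre of the bar's head end face, 6 mm above the underside, 80 mm ahead of the bar's origin.
- t_bar (a point): Centre of the T-handle's cross bar on the screw axis, 175 to 178 mm above the bench at the start: a level round steel rod, 10 mm thick, 97 mm long over ball ends, along this point's x (ends alike). The 9 to 13 mm stem below stands 40 mm or more clear over the arm. Tightening lowers it 4 mm per rad. It gives 0.33 rad per N m against the self-locking screw: let go, it springs back 0.1 to 0.2 rad.
- screw_top (a point): Centre of the screw's top end, 22 mm below the cross bar's centre. Feel: turned free it takes 0.34 N m (0.25 when stopped but still held wound up). With the foot on the bar this rises 0.004 N m per newton of clamping, 0.3 to 0.45 N m per rad. Well clamped: 0.11 to 0.27 N m above free (aim for 0.18, 45 N); from 0.32 above free (80 N) the sample is crushed. Clockwise tightens.
- plain_bar: bystander: plain aluminium bar without a fin, 100 x 36 x 12 mm; origin at the centre of its underside
- die: bystander: stepped round steel pellet die, 44 mm across, 50 mm high, 0.4 kg; origin under its centre
- powder_jar: bystander: white jar 52 mm across, 55 mm high; origin under its centre
Not all that is in view belongs to the job. Of the things shaped like the sample_bar, the aluminium one is meant. Leave any purple look-alike of the press alone.

How it is judged:
By the outcome, as a careful person would: the job done as asked, in the order asked, and still so for the second after the job is handed in, with the robot touching nothing.
It also fails if it takes over 72 s, if anything falls off the work surface, if the arm or the gripper's body presses on something with over 40 N, if the wrist force passes 120 N, or if a joint passes its speed limit or range.

ROBOT

A 7-joint arm with a two-finger parallel gripper is mounted at the origin on the work surface. World frame = base frame: x ahead of the robot, y to its left, z up, the work surface at z = 0. Lengths are in m, angles in rad, forces in N, time in s.
With the tool pointing down it reaches from about 0.35 to 0.9 m from the base axis. Payload 7.2 kg.
Tool frame: the origin (TCP) lies on the centre line of the jaws, within the pads' length; the fingertips stand 22 mm ahead of it and the grasp point (between the pads) lies 3 mm ahead of it; z points along the fingers, y is the line along which they close (so a half turn about z gives the same grasp; the last joint's range is limited). The gripper opens to 88 mm and grips with 3 to 60 N. Pads are 20 mm wide; open, the fingers measure 115 mm over their backs; the gripper's body (75 mm by 178 mm) begins 61 mm behind the grasp point.
Start: joints at [-1.342, 0.411, -0.013, 1.596, 0.006, 1.134, -0.082], TCP at [0.183, 0.598, 0.245] pointing down, gripper open.
Joint ranges: [-2.95, 2.95], [-0.29, 1.99], [-1.47, 1.44], [0.14, 2.54], [-1.03, 4.17], [0.13, 1.85], [-2.86, 2.86]. Speed limits (rad/s): [2.39, 2.39, 3.01, 3.01, 3.14, 3.14, 3.14].

INTERFACE

Orientations are given as a unit quaternion [x, y, z, w].
In Python, from station import * gives the robot as it stands. The module is installed in compiled form; this text tells all that it offers.
- The arm moves only by the shell command python3 -m handwheel 'ROWS'. ROWS is text: rows parted by semicolons, each of 7 numbers parted by spaces: the turn, a rotation vector about the tool's x, y, z in degrees, then the shift along the tool's x, y, z in mm, then the closure, from 0 (fully open) to 1 (shut). A call has 1 to 12 rows; each row is the pose to reach, as a shift and turn from the pose commanded when the call began, along the tool's axes at that moment; what a row does not reach only later rows make up. A row lasts 1/10 s, in which the tool goes at most 50 mm and 8.59 degrees, less where a joint would pass 70% of its speed; a pose out of reach is approached as far as the arm can. A call with a gripper value outside its range is refused whole. The fingers move at their own pace and stop on an object; the grip force is fixed at half the most. Time passes only in rows, so rows that repeat a pose let the fingers close. It gives the time, the measured TCP pose, the force, the opening and the grip force at its end, in the units of the state.
- state(): the state, without advancing time (a new reading comes with each control period).
- get_image(name): name is "side" or "top"; returns (picture, depth): 420x560x3 uint8, red, green, blue; 420x560 float32, m along the optical axis (not along the pixel's ray), 0 where there is no reading.
- calibration(name): a dict with "fx", "fy", "cx", "cy" (pixels), "position" and "rotation" of the camera in the world. Camera axes: x right, y down, z forward; pixel columns grow to the right and rows downward; lengths in m; the calibration is good to about 2 mm. A picture is of the moment at which its call begins. calibration takes no time and is no camera call.
- close_job(): hands the job in; it is judged then, once.
Trained networks look in the newest picture that a camera, given by its name, has taken for a name from the list of things; names that differ only in an ending like _2 or _b are one class to them, and where a whole thing is asked for, a point or a joint stands for the part that bears it (a point fixed in the world has none). Each returns a list of dicts, best first, with "score" (0 to 1); they miss things now and then, are a little off and sometimes report something else, mostly with a low value. They report only what shows in the picture. A call takes as long as a camera call. They do not tell look-alikes from the thing itself.
- boxes_of(camera, thing): "location" ([x, y, z] in m, in world coordinates, good to about 4 mm: the middle of the surface that is visible of it).
The state is a dict: "t": time; "joint_positions": joint angles; "joint_vel": joint speeds; "effort": joint torques, N m; "tool_pos": TCP position; "tcp_rot": TCP orientation; "force": force on the tool from outside, world axes, zero at the start; "moment": the same for the moment, N m; "opening": opening from 0.0 (shut) to 1.0 (fully open); "grasp_force": force on a finger pad.
Only numpy, scipy, OpenCV 4.12 (cv2) and the standard library are available. Lean on these libraries where they do the work, as an engineer would, in place of code of your own. Each camera call takes 0.05 s, during which the arm holds its last target. There are 200 camera calls.

## Working session

There is one attempt and no reset: what is moved stays moved. The work goes in short steps, Python scripts to look and compute and a shell command to move; the robot and the scene stay as the last step left them, time stands still between calls to the robot, and variables do not carry over. Pictures are saved under pics/ and viewed, at most 10 in all, crops included, and the job is handed in when it is done.

```bash
mkdir -p pics; cat > h.py <<'E'
from station import *
import numpy as np, cv2
from scipy.spatial.transform import Rotation as R
def cloud(n):
    im,d=get_image(n);c=calibration(n)
    v,u=np.mgrid[:d.shape[0],:d.shape[1]]
    p=np.stack([(u-c['cx'])/c['fx']*d,(v-c['cy'])/c['fy']*d,d],-1)
    Rm=np.array(c['rotation'])
    if Rm.shape!=(3,3): Rm=R.from_quat(Rm).as_matrix()
    w=p@Rm.T+np.array(c['position']); w[d==0]=np.nan
    return im,w
def px(n,P):
    c=calibration(n);Rm=np.array(c['rotation'])
    if Rm.shape!=(3,3): Rm=R.from_quat(Rm).as_matrix()
    q=Rm.T@(np.array(P)-np.array(c['position']));return [round(c['fx']*q[0]/q[2]+c['cx']),round(c['fy']*q[1]/q[2]+c['cy'])]
E
python3 - <<'E'
from h import *
s=state();print({k:np.round(v,3) for k,v in s.items()})
A=[]
for n in("top","side"):
    im,w=cloud(n);np.save(n+'.npy',w);cv2.imwrite(f'pics/{n}.png',im[:,:,::-1])
    print(n,calibration(n)['position'])
    for t in("press","sample_bar","fin","t_bar","bar_head","plain_bar","die","powder_jar"):
        for b in boxes_of(n,t)[:4]: print(t,round(b['score'],2),np.round(b['location'],3),px(n,b['location']))
E
```

```text
{'t': np.float64(0.0), 'joint_positions': array([-1.342,  0.412, -0.013,  1.597,  0.006,  1.134, -0.082]), 'joint_vel': array([-0.   ,  0.   , -0.   , -0.001,  0.   , -0.001,  0.   ]), 'effort': array([-1.0000e-03, -5.8793e+01,  6.4100e-01, -2.9109e+01, -5.4000e-02,
        1.8000e-02,  0.0000e+00]), 'tool_pos': array([0.183, 0.597, 0.244]), 'tcp_rot': array([ 0.148,  0.989, -0.001, -0.   ]), 'force': array([-0.319, -0.396,  0.235]), 'moment': array([ 0.014, -0.03 , -0.034]), 'grasp_force': np.float64(0.0), 'opening': np.float64(0.999)}
top [ 0.31428778 -0.06229144  1.27359307]
press 0.93 [0.259 0.245 0.026] [163, 299]
press 0.59 [0.646 0.117 0.019] [218, 145]
sample_bar 0.79 [ 0.301 -0.154  0.012] [326, 281]
sample_bar 0.68 [ 0.514 -0.203  0.01 ] [344, 196]
fin 0.92 [ 0.519 -0.205  0.007] [345, 194]
fin 0.67 [ 0.297 -0.151  0.012] [325, 283]
t_bar 0.71 [0.651 0.126 0.177] [204, 124]
t_bar 0.66 [0.274 0.254 0.178] [141, 295]
bar_head 0.7 [ 0.518 -0.205  0.007] [345, 194]
bar_head 0.6 [ 0.304 -0.148  0.013] [323, 280]
bar_head 0.39 [0.483 0.299 0.011] [146, 209]
bar_head 0.39 [ 0.471 
[... 182 characters left out ...]
406  0.054] [431, 211]
side [ 0.14070648 -1.01871917  0.89210534]
press 0.88 [0.658 0.104 0.028] [328, 198]
press 0.67 [0.272 0.226 0.037] [187, 198]
sample_bar 0.91 [ 0.507 -0.217  0.014] [321, 289]
sample_bar 0.87 [ 0.293 -0.161  0.013] [227, 294]
fin 0.67 [ 0.287 -0.17   0.012] [226, 298]
fin 0.63 [ 0.504 -0.218  0.013] [320, 290]
t_bar 0.66 [0.651 0.12  0.175] [326, 152]
bar_head 0.74 [ 0.287 -0.165  0.011] [225, 297]
bar_head 0.57 [ 0.503 -0.218  0.012] [320, 290]
plain_bar 0.8 [0.485 0.287 0.016] [253, 180]
plain_bar 0.41 [0.59  0.314 0.027] [282, 167]
die 0.5 [0.592 0.314 0.026] [283, 167]
powder_jar 0.71 [0.487 0.288 0.014] [254, 180]
powder_jar 0.66 [ 0.465 -0.427  0.043] [342, 354]
```

View pics/top.png

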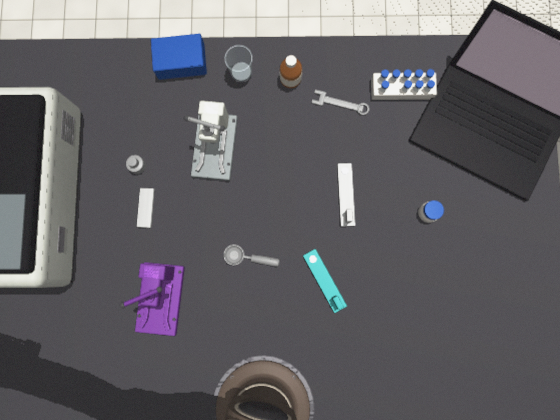

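View pics/side.png

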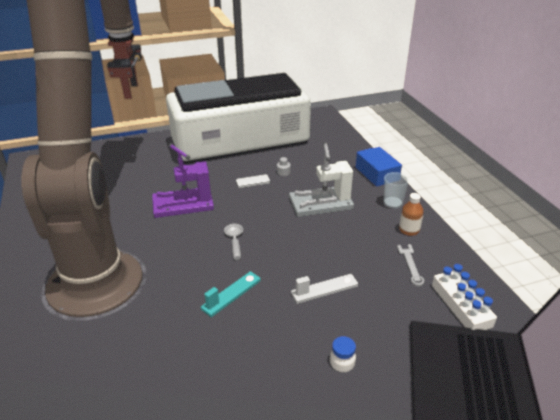

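Top view: the bars with fins are teal (325,281) and aluminium (346,195). The aluminium one is meant, with its fin at about (348,215) and its head toward +x. The presses are purple (160,299), which is the look-alike, and white/grey (215,145), which is the real one. Its mouth faces the robot (down in the picture). I'll measure and confirm in a crop.

```bash
python3 - <<'E'
from h import *
def rect(P,l):
    P=P[:,:2].astype(np.float32)*1000
    r=cv2.minAreaRect(P);print(l,len(P),np.round(r[0],1),np.round(r[1],1),round(r[2],1))
    c=P.mean(0);_,_,V=np.linalg.svd(P-c,full_matrices=False);print('   mean',c.round(1),'axis deg',np.degrees(np.arctan2(V[0,1],V[0,0])).round(1))
for n in("top","side"):
    w=np.load(n+'.npy');P=w.reshape(-1,3);P=P[~np.isnan(P[:,0])]
    def sel(x0,x1,y0,y1,z0,z1):
        return P[(P[:,0]>x0)&(P[:,0]<x1)&(P[:,1]>y0)&(P[:,1]<y1)&(P[:,2]>z0)&(P[:,2]<z1)]
    print(n)
    rect(sel(.38,.64,-.27,-.15,.007,.018),'bar')
    f=sel(.38,.64,-.27,-.15,.045,.07);rect(f,'fin');print(np.median(f[:,2]))
    b=sel(.52,.78,.03,.2,.012,.026);rect(b,'base');print(np.median(b[:,2]))
    rect(sel(.52,.78,.03,.2,.027,.04),'rails')
    rect(sel(.52,.78,.03,.2,.11,.13),'armtop')
    t=sel(.52,.78,.03,.22,.16,.2);rect(t,'tbar');print(np.percentile(t[:,2],[5,50,95]))
im=cv2.imread('pics/top.png')
a=cv2.resize(im[90:190,150:250],(500,500),interpolation=3)
b=cv2.resize(im[150:240,320:380],(300,450),interpolation=3)
o=np.zeros((500,800,3),np.uint8);o[:,:500]=a;o[:450,500:]=b;cv2.imwrite('pics/crop1.png',o)
E
```

```text
top
bar 778 [ 523.6 -211.5] [231.7  88.1] 8.0
   mean [ 521.5 -205.6] axis deg -178.8
fin 76 [ 459.4 -208. ] [29.7 14.2] 4.7
   mean [ 458.6 -207.7] axis deg -179.7
0.05517004281841997
base 1497 [644.  128.7] [101.1 171.4] 84.1
   mean [621.7 124.8] axis deg 155.9
0.019542025842451016
rails 317 [646.  133.2] [ 77.9 150.3] 86.5
   mean [626.1 124. ] axis deg 151.6
armtop 709 [678.7 124.9] [59.9 95.6] 83.7
   mean [682.8 123.1] axis deg 174.8
tbar 192 [653.4 126.2] [93.  11.1] 73.8
   mean [653.  126.4] axis deg 73.2
[0.17349297 0.17864384 0.18242759]
side
bar 655 [ 518.4 -211.1] [160.   41.2] 1.0
   mean [ 521.8 -213.4] axis deg -175.7
fin 88 [ 461.4 -214.5] [31.  18.4] 5.0
   mean [ 459.7 -214.9] axis deg 176.4
0.052611140066761264
base 804 [644.8 122.4] [108.7 171.1] 84.1
   mean [630.3 110.3] axis deg 160.4
0.017849289574045468
rails 252 [649.  122.4] [ 72.1 151.3] 83.0
   mean [649.7 114.7] axis deg 164.5
armtop 354 [679.8 120.3] [66.3 92.8] 82.4
   mean [680.1 113.9] axis deg 175.5
tbar 78 [653.4 120. ] [99.9 11.6] 72.2
   mean [652.8 117.6] axis deg 73.0
[0.17092594 0.17693041 0.17977686]
```

View pics/crop1.png

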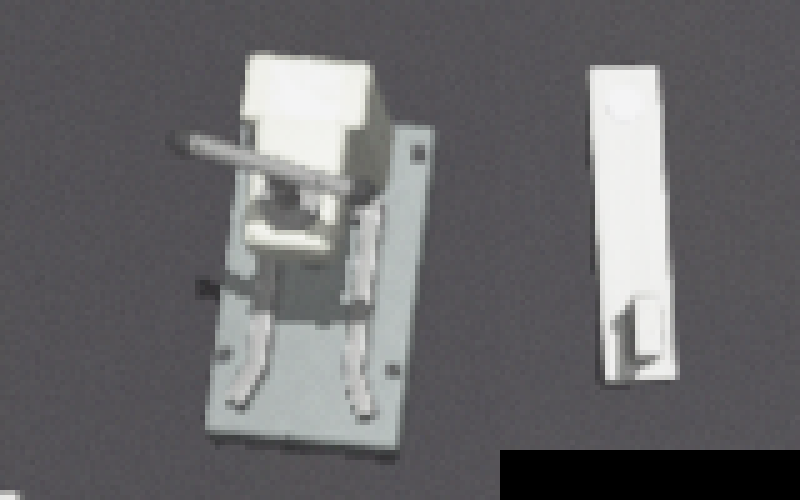

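The crop confirms it: the aluminium bar has its fin at the tail (bottom) and its sample at the head. The press is grey/white with its mouth toward the robot, and the T-handle lies across it. The two cameras disagree by about 6 mm in y, so I'll average them and correct on contact.

```bash
cat >> h.py <<'E'
def to(x,y,z,yaw):
    "tool y axis at yaw deg (world), tool down; prints turn (deg) and shift (mm) in tool axes"
    s=state();R0=R.from_quat(s['tcp_rot']);ys=np.radians(yaw)
    Y=np.array([np.cos(ys),np.sin(ys),0]);Z=np.array([0,0,-1.]);T=R.from_matrix(np.stack([np.cross(Y,Z),Y,Z],1))
    rv=(R0.inv()*T).as_rotvec(degrees=True);d=R0.inv().apply(np.array([x,y,z])-s['tool_pos'])*1000
    print('turn',rv.round(1),'shift',d.round(1),'rows',np.linalg.norm(d)/50,np.linalg.norm(rv)/8.59)
def st():
    s=state();R0=R.from_quat(s['tcp_rot']);M=R0.as_matrix()
    print('t',round(s['t'],2),'pos',np.round(s['tool_pos'],4),'yawY',np.degrees(np.arctan2(M[1,1],M[0,1])).round(1),'F',np.round(s['force'],1),'M',np.round(s['moment'],3),'op',round(float(s['opening']),3),'gf',round(float(s['grasp_force']),1),'j',np.round(s['joint_positions'],2))
E
python3 - <<'E'
from h import *
for n in("top","side"):
    w=np.load(n+'.npy');im=cv2.imread(f'pics/{n}.png').astype(int)
    m=(w[...,0]>.42)&(w[...,0]<.62)&(w[...,1]>-.245)&(w[...,1]<-.17)&(w[...,2]>.005)&(w[...,2]<.02)&(im.min(2)>120)
    P=(w[m][:,:2]*1000).astype(np.float32);print(n,cv2.minAreaRect(P))
    # centreline
    c=[(x,np.median(P[abs(P[:,0]-x)<5,1]),(P[abs(P[:,0]-x)<5,1].min()+P[abs(P[:,0]-x)<5,1].max())/2) for x in range(480,600,10)]
    c=np.array(c);print(np.degrees(np.arctan(np.polyfit(c[:,0],c[:,2],1)[0])))
to(.460,-.211,.15,93.5)
E
```

```text
top ((519.0391235351562, -207.5726776123047), (160.5463104248047, 37.90507125854492), 2.5945866107940674)
2.0268760267775923
side ((518.408447265625, -210.96632385253906), (159.96426391601562, 41.49165725708008), 1.0167614221572876)
2.628028413547943
turn [  0.   -0.  -20.5] shift [-501.6 -692.3   94.6] rows 17.201941285964075 2.3869650878540853
```

```bash
python3 -m handwheel '0 0 -19.5 -240 -340 0 0;0 0 -19.5 -500 -692 30 0;0 0 -19.5 -500 -692 30 0;0 0 -19.5 -500 -692 30 0;0 0 -19.5 -500 -692 30 0;0 0 -19.5 -500 -692 30 0;0 0 -19.5 -500 -692 30 0;0 0 -19.5 -500 -692 30 0;0 0 -19.5 -500 -692 30 0;0 0 -19.5 -500 -692 30 0;0 0 -19.5 -500 -692 30 0;0 0 -19.5 -500 -692 30 0'; python3 -c "
from h import *
st();to(.460,-.211,.11,92.5)"
```

```text
t: 2.1
tool_pos: [0.3767, 0.0282, 0.2246]
tcp_rot: [-0.022, 1.0, 0.0, 0.001]
force: [1.3, 1.5, 0.0]
opening: 1.0
grasp_force: 0.0
t 2.1 pos [0.3767 0.0282 0.2246] yawY 92.5 F [1.3 1.5 0. ] M [-0.014 -0.023 -0.013] op 1.0 gf 0.0 j [-0.6  -0.02  0.4   2.19  0.01  0.97  1.41]
turn [0.1 0.1 0. ] shift [ -72.6 -242.7  114.5] rows 5.559543302600339 0.011927199990648429
```

```bash
python3 -m handwheel '0 0 0 -72 -243 60 0;0 0 0 -72 -243 60 0;0 0 0 -72 -243 60 0;0 0 0 -72 -243 60 0;0 0 0 -72 -243 60 0;0 0 0 -72 -243 60 0;0 0 0 -72 -243 80 0;0 0 0 -72 -243 80 0'; python3 - <<'E'
from h import *
st()
for n in("top","side"):
    im,w=cloud(n);cv2.imwrite(f'pics/{n}2.png',im[:,:,::-1])
    m=(w[...,0]>.42)&(w[...,0]<.5)&(w[...,1]>-.25)&(w[...,1]<-.17)&(w[...,2]>.045)&(w[...,2]<.062)
    print(n,m.sum(),w[m].mean(0))
to(.460,-.211,.037,92.5)
c=cv2.imread('pics/side2.png')[190:340,230:430];cv2.imwrite('pics/c2.png',cv2.resize(c,None,fx=4,fy=4))
E
```

```text
t: 2.9
tool_pos: [0.4576, -0.209, 0.1424]
tcp_rot: [-0.021, 1.0, 0.0, -0.002]
force: [-0.4, 0.1, -0.1]
opening: 1.001
grasp_force: 0.0
t 2.9 pos [ 0.4576 -0.209   0.1424] yawY 92.4 F [-0.4  0.1 -0.1] M [ 0.047 -0.004  0.022] op 1.001 gf 0.0 j [-0.15  0.37  0.6   2.03 -0.28  0.83  2.22]
top 0 [nan nan nan]
side 89 [ 0.45995428 -0.21518107  0.05207772]
turn [ 0.  -0.1  0. ] shift [ -1.4  -2.3 107.3] rows 2.1459711735438525 0.007633333978722468<stdin>:6: RuntimeWarning: Mean of empty slice.
  ret = um.true_divide(
```

View pics/c2.png

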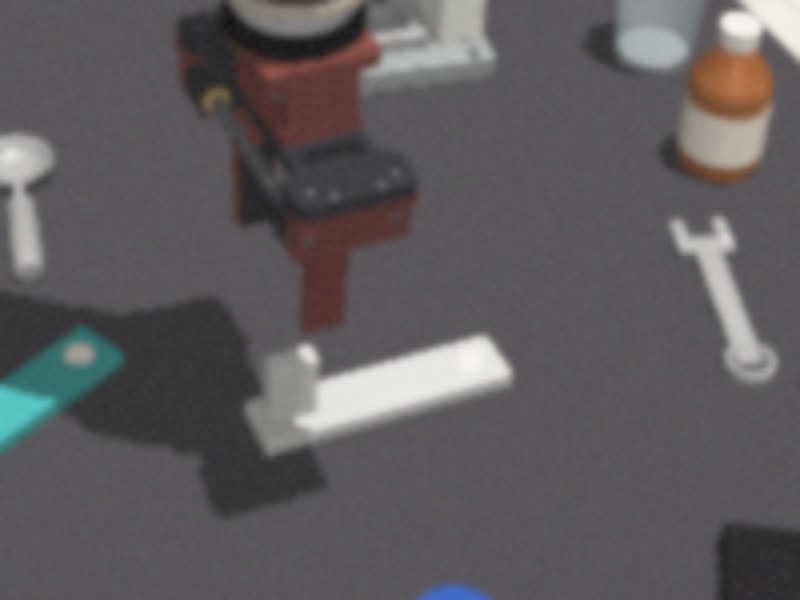

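The side crop shows the fingers (330,330) straddling the fin (290,375), with the jaws across the bar. I'll descend and close.

```bash
python3 -m handwheel '0 0 0 -1.4 -2 45 0;0 0 0 -1.4 -2 85 0;0 0 0 -1.4 -2 104 0;0 0 0 -1.4 -2 104 0;0 0 0 -1.4 -2 104 1;0 0 0 -1.4 -2 104 1;0 0 0 -1.4 -2 104 1;0 0 0 -1.4 -2 104 1;0 0 0 -1.4 -2 104 1;0 0 0 -1.4 -2 104 1;0 0 0 -1.4 -2 104 1'; python3 -c "
from h import *
st()"
```

```text
t: 4.1
tool_pos: [0.4603, -0.2114, 0.0402]
tcp_rot: [-0.022, 1.0, 0.0, 0.0]
force: [0.4, 0.4, -0.3]
opening: 0.4
grasp_force: 0.0
t 4.1 pos [ 0.4603 -0.2114  0.0402] yawY 92.5 F [ 0.4  0.4 -0.3] M [-0.023  0.058  0.042] op 0.4 gf 0.0 j [-0.04  0.54  0.49  2.08 -0.43  0.62  2.36]
```

```bash
python3 -m handwheel '0 0 0 0 0 0 1;0 0 0 0 0 0 1;0 0 0 0 0 0 1;0 0 0 0 0 0 1;0 0 0 0 0 0 1;0 0 0 0 0 0 1;0 0 0 0 0 0 1'; python3 -c "
from h import *
st()"
```

```text
t: 4.8
tool_pos: [0.4602, -0.2114, 0.0401]
tcp_rot: [-0.022, 1.0, 0.0, -0.0]
force: [0.1, -0.7, -0.7]
opening: 0.155
grasp_force: 30.0
t 4.8 pos [ 0.4602 -0.2114  0.0401] yawY 92.5 F [ 0.1 -0.7 -0.7] M [-0.017  0.076  0.007] op 0.155 gf 30.0 j [-0.04  0.54  0.49  2.08 -0.43  0.62  2.36]
```

```bash
python3 -c "
from h import *
to(.4073,.1495,.1201,84.1)"; python3 -m handwheel '0 0 0 0 0 -20 1;0 0 0 0 0 -50 1;0 0 0 0 0 -80 1;0 0 0 0 0 -80 1'; python3 -c "
from h import *
st();to(.4073,.1495,.1201,84.1)"
```

```text
turn [ 0.  -0.   8.4] shift [ 37.2 362.9 -80. ] rows 7.469391143493705 0.9771923493481498
t: 5.2
tool_pos: [0.462, -0.2124, 0.1231]
tcp_rot: [-0.022, 1.0, -0.001, 0.003]
force: [-0.0, 0.1, -2.0]
opening: 0.158
grasp_force: 30.0
t 5.2 pos [ 0.462  -0.2124  0.1231] yawY 92.5 F [-0.   0.1 -2. ] M [ 0.004  0.087 -0.011] op 0.158 gf 30.0 j [-0.13  0.4   0.59  2.04 -0.32  0.78  2.26]
turn [-0.1  0.3  8.4] shift [ 39.  363.9   2.3] rows 7.319550985934883 0.9764796257091555
```

```bash
python3 -m handwheel '0 0 4 37 45 0 1;0 0 8.4 37 90 0 1;0 0 8.4 37 130 0 1;0 0 8.4 37 175 0 1;0 0 8.4 37 220 0 1;0 0 8.4 37 265 0 1;0 0 8.4 37 305 0 1;0 0 8.4 37 340 0 1;0 0 8.4 37 363 0 1;0 0 8.4 37 363 0 1;0 0 8.4 37 363 0 1'; python3 - <<'E'
from h import *
st()
for n in("top","side"):
    im,w=cloud(n);cv2.imwrite(f'pics/{n}3.png',im[:,:,::-1]);np.save(n+'3.npy',w)
    m=(w[...,0]>.45)&(w[...,0]<.56)&(w[...,1]>.09)&(w[...,1]<.2)&(w[...,2]>.06)&(w[...,2]<.105)
    P=w[m]*1000;print(n,m.sum(),cv2.minAreaRect(P[:,:2].astype(np.float32)))
    for x in range(455,560,15):
        q=P[(abs(P[:,0]-x)<5)];
        if len(q)>4:
            q2=q[q[:,2]>np.median(q[:,2])-4];print(x,len(q),q2[:,1].min().round(1),q2[:,1].max().round(1),np.median(q[:,2]).round(1))
c=cv2.imread('pics/top3.png')[90:240,150:300];a=cv2.resize(c,(400,400),interpolation=3)
c=cv2.imread('pics/side3.png')[120:270,230:380];b=cv2.resize(c,(400,400),interpolation=3)
cv2.imwrite('pics/c3.png',np.hstack([a,b]))
E
```

```text
t: 6.3
tool_pos: [0.4069, 0.1494, 0.1194]
tcp_rot: [0.051, 0.999, -0.001, -0.001]
force: [-0.2, 0.2, -1.2]
opening: 0.16
grasp_force: 30.0
t 6.3 pos [0.4069 0.1494 0.1194] yawY 84.2 F [-0.2  0.2 -1.2] M [-0.031  0.12  -0.027] op 0.16 gf 30.0 j [-0.94  0.28  0.56  2.2  -0.23  0.71  1.25]
top 579 ((497.4089050292969, 141.55923461914062), (36.900001525878906, 92.79367065429688), 83.70406341552734)
455 38 128.1 158.7 90.8
470 63 127.5 160.7 91.4
485 67 125.2 161.0 91.4
500 71 123.6 159.8 90.9
515 64 121.7 157.6 91.2
530 63 121.5 155.5 91.4
545 23 119.6 153.3 90.4
side 339 ((498.011474609375, 135.41307067871094), (43.07942199707031, 96.36248016357422), 82.36823272705078)
455 34 121.4 156.5 88.8
470 36 119.2 161.4 87.0
485 33 119.7 153.0 88.3
500 35 116.0 152.6 88.3
515 36 112.8 153.8 88.0
530 40 112.6 147.9 88.5
545 18 110.6 151.5 88.4
```

View pics/c3.png

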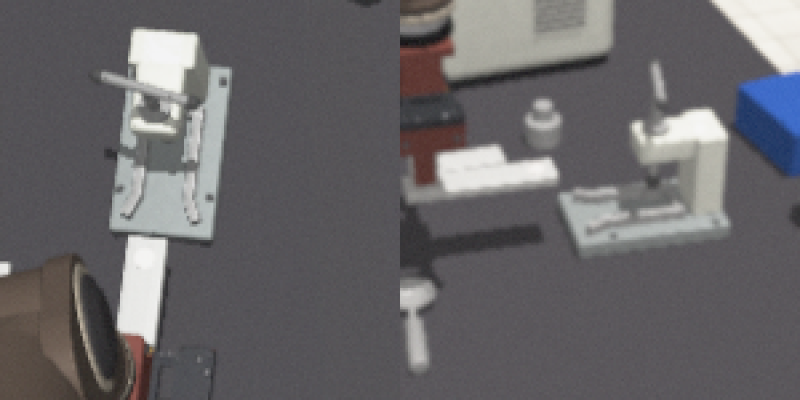

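The bar hangs level and square, in line with the channel. Against the known tool pose, the top camera is +1.7 mm off in y, which puts the press origin at about (654,126). I'll lower and enter the flare gently.

```bash
python3 -m handwheel '0 0 0 0 2 25 1;0 0 0 0 2 50 1;0 0 0 0 2 57 1;0 0 0 0 2 57 1;0 0 0 -15 2 57 1;0 0 0 -30 2 57 1;0 0 0 -40 2 57 1;0 0 0 -48 2 57 1;0 0 0 -56 2 57 1;0 0 0 -62 2 57 1;0 0 0 -62 2 57 1'; python3 -c "
from h import *
st();to(.654-.118*.9947,.126+.118*.1028,.0606,84.1)"
```

```text
t: 7.5
tool_pos: [0.4701, 0.1451, 0.0632]
tcp_rot: [0.052, 0.999, -0.0, 0.0]
force: [-0.7, -0.1, -1.5]
opening: 0.16
grasp_force: 30.0
t 7.5 pos [0.4701 0.1451 0.0632] yawY 84.1 F [-0.7 -0.1 -1.5] M [ 0.082  0.087 -0.028] op 0.16 gf 30.0 j [-0.77  0.47  0.48  2.11 -0.36  0.64  1.41]
turn [-0.  0. -0.] shift [-66.9  -0.1   2.6] rows 1.338762801089519 0.00446632764127869
```

```bash
python3 -m handwheel '0 0 0 -8 0 1 1;0 0 0 -16 0 1.5 1;0 0 0 -24 0 1.5 1;0 0 0 -32 0 1.5 1;0 0 0 -40 0 1.5 1;0 0 0 -48 0 1.5 1;0 0 0 -54 0 1.5 1;0 0 0 -58 0 1.5 1;0 0 0 -58 0 1.5 1'; python3 -c "
from h import *
st();to(.654-.118*.9947,.126+.118*.1028,.0606,84.1)"
```

```text
t: 8.4
tool_pos: [0.5276, 0.1391, 0.0616]
tcp_rot: [0.052, 0.999, -0.0, 0.0]
force: [0.3, 0.5, -3.2]
opening: 0.156
grasp_force: 30.0
t 8.4 pos [0.5276 0.1391 0.0616] yawY 84.1 F [ 0.3  0.5 -3.2] M [0.03  0.07  0.003] op 0.156 gf 30.0 j [-0.7   0.55  0.47  1.98 -0.37  0.7   1.46]
turn [-0.  0. -0.] shift [-9.1 -0.   1. ] rows 0.18228456902281892 0.002907226760108318
```

Now I'll lower it onto the floor and creep to the stop, watching the force.

```bash
python3 -m handwheel '0 0 0 -2 0 1 1;0 0 0 -4 0 1 1;0 0 0 -6 0 1 1;0 0 0 -7 0 1 1;0 0 0 -7 0 1 1'; python3 -c "
from h import *
st()"; python3 -m handwheel '0 0 0 -1 0 0 1;0 0 0 -2 0 0 1;0 0 0 -2 0 0 1'; python3 -c "
from h import *
st()"
```

```text
t: 8.9
tool_pos: [0.5342, 0.1385, 0.0607]
tcp_rot: [0.052, 0.999, 0.0, 0.0]
force: [0.0, 1.3, -2.2]
opening: 0.16
grasp_force: 30.0
t 8.9 pos [0.5342 0.1385 0.0607] yawY 84.1 F [ 0.   1.3 -2.2] M [0.037 0.114 0.042] op 0.16 gf 30.0 j [-0.69  0.55  0.47  1.96 -0.37  0.71  1.47]
t: 9.2
tool_pos: [0.5362, 0.1384, 0.0607]
tcp_rot: [0.051, 0.999, 0.0, 0.0]
force: [-0.1, -0.2, -3.4]
opening: 0.159
grasp_force: 30.0
t 9.2 pos [0.5362 0.1384 0.0607] yawY 84.1 F [-0.1 -0.2 -3.4] M [ 0.067  0.131 -0.024] op 0.159 gf 30.0 j [-0.69  0.56  0.46  1.96 -0.37  0.71  1.47]
```

```bash
for i in 1 2 3; do :; done; python3 -m handwheel '0 0 0 -1 0 0.3 1;0 0 0 -1.5 0 0.3 1;0 0 0 -1.5 0 0.3 1'; python3 -c "
from h import *
st()"; python3 -m handwheel '0 0 0 -1 0 0 1;0 0 0 -1.5 0 0 1;0 0 0 -1.5 0 0 1'; python3 -c "
from h import *
st()"
```

```text
t: 9.5
tool_pos: [0.5372, 0.1382, 0.0602]
tcp_rot: [0.051, 0.999, -0.0, -0.0]
force: [-0.4, -0.5, -1.9]
opening: 0.154
grasp_force: 30.0
t 9.5 pos [0.5372 0.1382 0.0602] yawY 84.1 F [-0.4 -0.5 -1.9] M [0.021 0.419 0.02 ] op 0.154 gf 30.0 j [-0.69  0.56  0.46  1.96 -0.37  0.71  1.47]
t: 9.8
tool_pos: [0.5373, 0.1382, 0.0602]
tcp_rot: [0.051, 0.999, 0.0, -0.002]
force: [-7.7, 0.4, 3.7]
opening: 0.156
grasp_force: 30.0
t 9.8 pos [0.5373 0.1382 0.0602] yawY 84.1 F [-7.7  0.4  3.7] M [0.01  1.227 0.032] op 0.156 gf 30.0 j [-0.69  0.56  0.46  1.95 -0.37  0.71  1.47]
```

The stop was met at x=0.5372, as predicted. I'll relax, let go and rise.

```bash
python3 -m handwheel '0 0 0 1 0 0 1;0 0 0 1 0 0 0.6;0 0 0 1 0 0 0.5;0 0 0 1 0 0 0.5;0 0 0 1 0 0 0.5;0 0 0 1 0 -20 0.5;0 0 0 1 0 -60 0.5;0 0 0 1 0 -105 0.5;0 0 0 1 0 -155 0.5;0 0 0 1 0 -180 0.5;0 0 0 1 0 -180 0.5'; python3 - <<'E'
from h import *
st()
for n in("top","side"):
    im,w=cloud(n);cv2.imwrite(f'pics/{n}4.png',im[:,:,::-1])
    P=w.reshape(-1,3)
    f=P[(abs(P[:,0]-.537)<.04)&(abs(P[:,1]-.138)<.04)&(P[:,2]>.066)&(P[:,2]<.085)]
    if len(f)>5: print(n,'fin',len(f),f.mean(0),cv2.minAreaRect((f[:,:2]*1000).astype(np.float32)))
c=cv2.imread('pics/top4.png')[90:190,170:270];a=cv2.resize(c,(400,400),interpolation=3)
c=cv2.imread('pics/side4.png')[130:230,260:360];b=cv2.resize(c,(400,400),interpolation=3)
cv2.imwrite('pics/c4.png',np.hstack([a,b]))
E
```

```text
t: 10.9
tool_pos: [0.5402, 0.1384, 0.2444]
tcp_rot: [0.052, 0.999, 0.002, 0.003]
force: [1.7, -0.8, -0.3]
opening: 0.504
grasp_force: 0.0
t 10.9 pos [0.5402 0.1384 0.2444] yawY 84.1 F [ 1.7 -0.8 -0.3] M [ 0.001 -0.014  0.011] op 0.504 gf 0.0 j [-0.8   0.32  0.59  1.8  -0.2   1.08  1.33]
top fin 68 [0.53409646 0.13921231 0.07452573] ((535.3182983398438, 138.89529418945312), (26.900962829589844, 14.999157905578613), 0.8949582576751709)
side fin 48 [0.53741805 0.13280682 0.0716775 ] ((537.3412475585938, 134.75685119628906), (18.400373458862305, 29.456398010253906), 83.0822525024414)
```

View pics/c4.png

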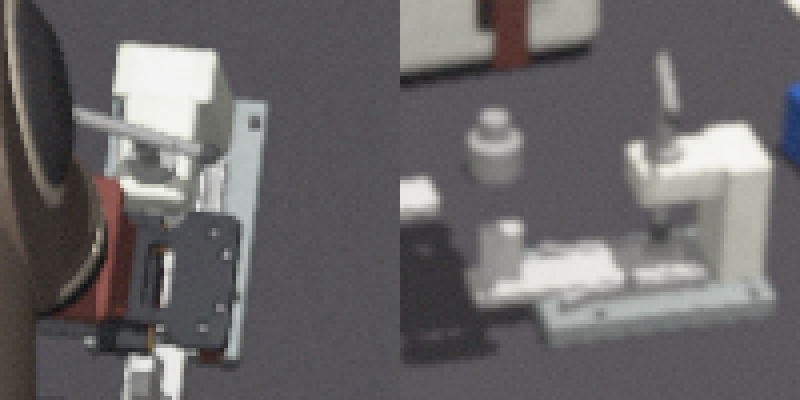

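Top and side crops: the bar is home, with its fin just outside the base, at about (500,250) in the right crop. Next I go above the T-handle and turn the jaws across it, watching joint 7.

```bash
python3 -c "
from h import *
to(.654,.1253,.2402,160)"; python3 -m handwheel '0 0 -8 1 0 -5 0.5;0 0 -16 -20 0 -5 0.5;0 0 -24 -60 0 -5 0.5;0 0 -32 -100 0 -5 0.5;0 0 -40 -115 0 -5 0.5;0 0 -48 -115 0 -5 0.5;0 0 -56 -115 0 -5 0.5;0 0 -62 -115 0 -5 0.5;0 0 -62 -115 0 -5 0.5'; python3 -c "
from h import *
st();to(.654,.1253,.235,163)"
```

```text
turn [  0.    0.1 -75.9] shift [-116.6   -1.     0.4] rows 2.3329808442527455 8.834613933866073
t: 11.9
tool_pos: [0.6517, 0.126, 0.243]
tcp_rot: [-0.471, 0.882, 0.001, -0.002]
force: [-0.3, -0.3, 1.2]
opening: 0.5
grasp_force: 0.0
t 11.9 pos [0.6517 0.126  0.243 ] yawY 146.2 F [-0.3 -0.3  1.2] M [ 0.066  0.08  -0.017] op 0.5 gf 0.0 j [-0.5   0.49  0.35  1.51 -0.18  1.17  2.43]
turn [  0.2  -0.1 -16.8] shift [-0.7 -2.3  8. ] rows 0.16653592459010486 1.9604520988902578
```

```bash
python3 -m handwheel '0 0 -8 -0.7 -2 0 0.5;0 0 -15.5 -0.7 -2 8 0.5;0 0 -15.5 -0.7 -2 25 0.5;0 0 -15.5 -0.7 -2 25 0.5'; python3 -c "
from h import *
st();to(.654,.1253,.190,162)"
python3 - <<'E'
from h import *
im,w=cloud("side");im=cv2.resize(im[110:200,280:370],(600,600),interpolation=3);cv2.imwrite('pics/c5.png',im[:,:,::-1])
E
```

```text
t: 12.3
tool_pos: [0.6528, 0.1255, 0.2169]
tcp_rot: [-0.584, 0.812, 0.001, -0.003]
force: [-0.1, 0.1, -0.4]
opening: 0.499
grasp_force: 0.0
t 12.3 pos [0.6528 0.1255 0.2169] yawY 161.4 F [-0.1  0.1 -0.4] M [0.055 0.036 0.011] op 0.499 gf 0.0 j [-0.45  0.51  0.28  1.53 -0.15  1.12  2.68]
turn [ 0.3 -0.2 -0.6] shift [-0.2 -1.4 26.9] rows 0.538355384905055 0.0772762153305067
```

View pics/c5.png

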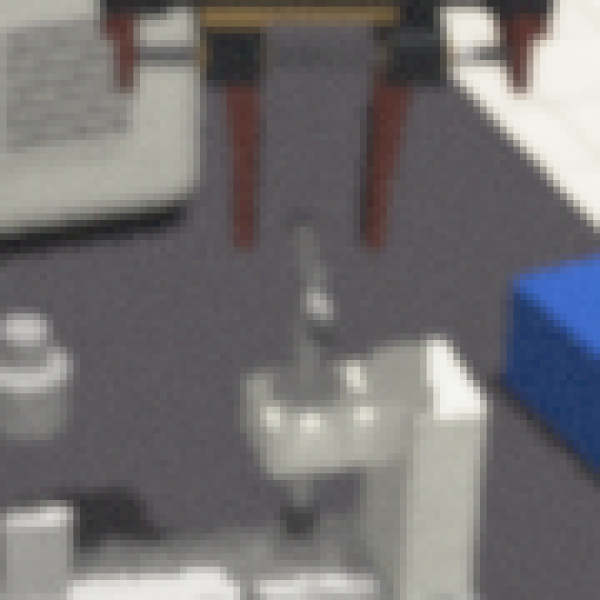

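The jaw tips (245,245) and (373,245) straddle the handle at about (308,250). I'll descend and close.

```bash
python3 -m handwheel '0 0 0 0 -1 14 0.5;0 0 0 0 -1 27 0.5;0 0 0 0 -1 27 0.5;0 0 0 0 -1 27 1;0 0 0 0 -1 27 1;0 0 0 0 -1 27 1;0 0 0 0 -1 27 1;0 0 0 0 -1 27 1;0 0 0 0 -1 27 1;0 0 0 0 -1 27 1'; python3 -c "
from h import *
st()"
```

```text
t: 13.35
tool_pos: [0.6556, 0.1255, 0.1937]
tcp_rot: [-0.585, 0.811, -0.0, 0.0]
force: [0.4, 0.3, 1.7]
opening: 0.108
grasp_force: 29.9
t 13.35 pos [0.6556 0.1255 0.1937] yawY 161.6 F [0.4 0.3 1.7] M [0.052 0.071 0.051] op 0.108 gf 29.9 j [-0.45  0.53  0.28  1.56 -0.16  1.07  2.69]
```

```bash
python3 -m handwheel '0 0 0 0 0 0 0.8;0 0 0 0 0 0 0.8;0 0 0 0 0 6 0.8;0 0 0 0 0 6 0.8;0 0 0 0 0 6 1;0 0 0 0 0 6 1;0 0 0 0 0 6 1;0 0 0 0 0 6 1'; python3 -c "
from h import *
st()"
```

```text
t: 14.15
tool_pos: [0.6555, 0.1253, 0.187]
tcp_rot: [-0.585, 0.811, -0.0, -0.0]
force: [2.6, -0.8, -4.6]
opening: 0.102
grasp_force: 30.0
t 14.15 pos [0.6555 0.1253 0.187 ] yawY 161.6 F [ 2.6 -0.8 -4.6] M [-0.009 -0.408  0.057] op 0.102 gf 30.0 j [-0.45  0.54  0.28  1.56 -0.16  1.06  2.69]
```

```bash
python3 -m handwheel '0 0 4 0 0 0.3 1;0 0 10 0 0 0.7 1;0 0 16 0 0 1.1 1;0 0 22 0 0 1.5 1;0 0 28 0 0 2 1'; python3 -c "
from h import *
st()"; python3 -m handwheel '0 0 4 0 0 0.3 1;0 0 8 0 0 0.6 1;0 0 12 0 0 0.9 1';python3 -c "
from h import *
st()"
```

```text
t: 14.65
tool_pos: [0.6554, 0.1254, 0.1855]
tcp_rot: [-0.37, 0.929, -0.0, 0.0]
force: [0.0, -1.1, -2.1]
opening: 0.104
grasp_force: 30.2
t 14.65 pos [0.6554 0.1254 0.1855] yawY 133.4 F [ 0.  -1.1 -2.1] M [-0.052 -0.032  0.325] op 0.104 gf 30.2 j [-0.53  0.55  0.39  1.57 -0.23  1.07  2.26]
t: 14.95
tool_pos: [0.6553, 0.1255, 0.1847]
tcp_rot: [-0.271, 0.963, 0.0, -0.0]
force: [0.2, 0.2, -0.5]
opening: 0.103
grasp_force: 30.2
t 14.95 pos [0.6553 0.1255 0.1847] yawY 121.5 F [ 0.2  0.2 -0.5] M [-0.099  0.018  0.339] op 0.103 gf 30.2 j [-0.56  0.56  0.44  1.57 -0.26  1.07  2.07]
```

The free-turning torque is 0.33–0.34 N m, as described. I'll continue in 12° steps.

```bash
cat > m.py <<'E'
from h import *
st()
E
python3 -m handwheel '0 0 4 0 0 0.3 1;0 0 8 0 0 0.6 1;0 0 12 0 0 0.9 1';python3 m.py; python3 -m handwheel '0 0 4 0 0 0.3 1;0 0 8 0 0 0.6 1;0 0 12 0 0 0.9 1' | grep -v tcp;python3 m.py
```

```text
t: 15.25
tool_pos: [0.6553, 0.1256, 0.1838]
tcp_rot: [-0.169, 0.986, 0.0, -0.0]
force: [0.7, 0.3, -0.3]
opening: 0.107
grasp_force: 30.2
t 15.25 pos [0.6553 0.1256 0.1838] yawY 109.5 F [ 0.7  0.3 -0.3] M [-0.088  0.018  0.358] op 0.107 gf 30.2 j [-0.59  0.57  0.49  1.58 -0.3   1.07  1.89]
t: 15.55
tool_pos: [0.6553, 0.1256, 0.183]
force: [0.1, 0.1, -0.3]
opening: 0.109
grasp_force: 30.2
t 15.55 pos [0.6553 0.1256 0.183 ] yawY 97.5 F [ 0.1  0.1 -0.3] M [-0.044  0.074  0.356] op 0.109 gf 30.2 j [-0.62  0.58  0.55  1.58 -0.33  1.07  1.71]
```

```bash
python3 -m handwheel '0 0 4 0 0 0.3 1;0 0 8 0 0 0.6 1;0 0 12 0 0 0.9 1'|tail -1;python3 m.py
```

```text
grasp_force: 30.3
t 15.85 pos [0.6553 0.1258 0.1823] yawY 85.5 F [-0.2  0.8  0.8] M [-0.017  0.188  0.383] op 0.1 gf 30.3 j [-0.66  0.59  0.6   1.58 -0.36  1.08  1.53]
```

```bash
python3 -m handwheel '0 0 4 0 0 0.3 1;0 0 8 0 0 0.6 1'|tail -1;python3 m.py
```

```text
grasp_force: 30.4
t 16.05 pos [0.6554 0.1258 0.1818] yawY 77.5 F [-1.7 -0.7  2.7] M [-0.087  0.285  0.435] op 0.105 gf 30.4 j [-0.68  0.6   0.63  1.58 -0.39  1.08  1.41]
```

```bash
python3 -m handwheel '0 0 4 0 0 0.3 1;0 0 8 0 0 0.6 1'|tail -1;python3 m.py
```

```text
grasp_force: 30.6
t 16.25 pos [0.6554 0.1259 0.1814] yawY 69.5 F [-2.1 -0.7  3.5] M [-0.031  0.381  0.467] op 0.108 gf 30.6 j [-0.7   0.61  0.67  1.59 -0.41  1.09  1.29]
```

The screw is stiffening at about 0.35 N m/rad, now 0.13 above free. About 7° more.

```bash
python3 -m handwheel '0 0 3.5 0 0 0.25 1;0 0 7 0 0 0.5 1'|tail -1;python3 m.py
```

```text
grasp_force: 30.9
t 16.45 pos [0.6554 0.1259 0.1811] yawY 62.5 F [-1.7 -0.6  4.1] M [-0.041  0.487  0.47 ] op 0.109 gf 30.9 j [-0.71  0.62  0.7   1.59 -0.43  1.09  1.19]
```

```bash
python3 -m handwheel '0 0 3 0 0 0.2 1'|tail -1;python3 m.py
```

```text
grasp_force: 31.0
t 16.55 pos [0.6554 0.1259 0.1809] yawY 59.5 F [-1.5 -1.   5. ] M [-0.083  0.444  0.493] op 0.108 gf 31.0 j [-0.72  0.62  0.71  1.59 -0.44  1.1   1.14]
```

```bash
python3 -m handwheel '0 0 3 0 0 0.2 1'|tail -1;python3 m.py
```

```text
grasp_force: 31.1
t 16.65 pos [0.6554 0.1259 0.1807] yawY 56.6 F [-2.5  0.1  4.6] M [-0.102  0.451  0.571] op 0.111 gf 31.1 j [-0.73  0.63  0.72  1.59 -0.45  1.1   1.1 ]
```

The fitted torque is about 0.525, roughly 0.18 above free, which is the target. I'll hold to check, then release.

```bash
python3 -m handwheel '0 0 0 0 0 0 1'|tail -1;python3 m.py;python3 -m handwheel '0 0 0 0 0 0 1'|tail -1;python3 m.py;python3 -m handwheel '0 0 0 0 0 0 1'|tail -1;python3 m.py
```

```text
grasp_force: 31.1
t 16.75 pos [0.6554 0.1259 0.1807] yawY 56.6 F [-1.8 -0.7  4.9] M [-0.098  0.423  0.495] op 0.114 gf 31.1 j [-0.73  0.63  0.72  1.59 -0.45  1.1   1.1 ]
grasp_force: 31.1
t 16.85 pos [0.6554 0.1259 0.1807] yawY 56.7 F [-2.5 -0.8  5.3] M [-0.071  0.489  0.522] op 0.114 gf 31.1 j [-0.73  0.63  0.72  1.59 -0.45  1.1   1.1 ]
grasp_force: 31.1
t 16.95 pos [0.6554 0.1259 0.1807] yawY 56.7 F [-2.3 -0.8  5.4] M [-0.072  0.432  0.482] op 0.106 gf 31.1 j [-0.73  0.63  0.72  1.59 -0.45  1.1   1.1 ]
```

Moving excess reads about 0.18–0.22 and stopped excess at most 0.25, so it is inside the clamped band. I'll unwind the elastic twist, let go and rise.

```bash
python3 -m handwheel '0 0 -4 0 0 0 1;0 0 -8 0 0 0 1;0 0 -8 0 0 0 0.7;0 0 -8 0 0 0 0.5;0 0 -8 0 0 0 0.5;0 0 -8 0 0 0 0.5;0 0 -8 0 0 0 0.5;0 0 -8 0 0 -15 0.5;0 0 -8 0 0 -45 0.5;0 0 -8 0 0 -80 0.5;0 0 -8 0 0 -80 0.5'; python3 -m handwheel '0 0 0 40 0 0 0.5;0 0 0 80 0 0 0.5;0 0 0 80 0 -40 0.5;0 0 0 80 0 -40 0.5'|tail -1; python3 - <<'E'
from h import *
st()
for n in("top","side"):
    im,w=cloud(n);cv2.imwrite(f'pics/{n}6.png',im[:,:,::-1])
    P=w.reshape(-1,3)
    f=P[(abs(P[:,0]-.537)<.04)&(abs(P[:,1]-.138)<.04)&(P[:,2]>.066)&(P[:,2]<.085)]
    if len(f)>5: print(n,'fin',len(f),f.mean(0))
    t=P[(abs(P[:,0]-.655)<.07)&(abs(P[:,1]-.126)<.07)&(P[:,2]>.15)&(P[:,2]<.185)]
    if len(t)>5: print(n,'t',len(t),t.mean(0),cv2.minAreaRect((t[:,:2]*1000).astype(np.float32)))
c=cv2.imread('pics/top6.png')[90:190,170:270];a=cv2.resize(c,(400,400),interpolation=3)
c=cv2.imread('pics/side6.png')[120:220,260:360];b=cv2.resize(c,(400,400),interpolation=3)
cv2.imwrite('pics/c6.png',np.hstack([a,b]))
E
```

```text
t: 18.05
tool_pos: [0.6579, 0.1249, 0.2658]
tcp_rot: [0.22, 0.975, 0.002, 0.004]
force: [0.5, -0.1, 0.6]
opening: 0.5
grasp_force: 0.0
grasp_force: 0.0
t 18.45 pos [0.5838 0.1603 0.3039] yawY 64.6 F [ 0.9 -1.2 -0.6] M [-0.042 -0.081 -0.063] op 0.498 gf 0.0 j [-0.9   0.4   0.77  1.61 -0.29  1.25  1.05]
top fin 78 [0.53649044 0.13920307 0.07499932]
top t 91 [0.67685418 0.11891944 0.1727549 ] ((677.2775268554688, 119.88424682617188), (12.318724632263184, 47.07978439331055), 69.36040496826172)
side fin 47 [0.53595058 0.13334144 0.07151169]
side t 148 [0.65429347 0.12105153 0.16751485] ((654.370361328125, 122.12152099609375), (16.85110092163086, 91.04270935058594), 72.38508605957031)
```

View pics/c6.png

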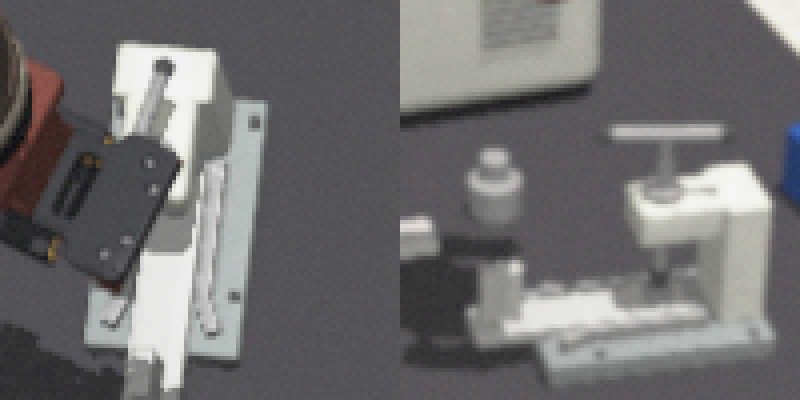

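The handle has turned about 93°, the foot sits on the bar at right crop (660,285), and the bar is home with the robot clear. Handing in.

```bash
python3 -c "
from station import *
print(close_job())"
```

```text
the job is handed in; nothing more can be done
None
```

I slid the sample bar home against the back stop and clamped it at about 0.18–0.25 N m above free-turning torque (crush is at 0.32), then handed the job in at about 18.5 s with the robot clear; no verdict was returned.

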